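# Sweep three brass bushes up to the stop with a straightedge

### The arm

A 6-joint arm with a two-finger parallel gripper is mounted at the origin on a cart in front of the work surface, level with it; the furniture and walls round the work are solid. World frame = base frame: x ahead of the robot, y to its left, z up, the work surface at z = 0. Lengths are in m, angles in rad, forces in N, time in s.
With the tool pointing down it reaches from about 0.35 to 0.85 m from the base axis. Payload 8.1 kg.
Tool frame: the origin (TCP) lies between the finger pads; the fingertips stand 14 mm ahead of it and the grasp point (between the pads) lies 5 mm behind it; z points along the fingers, y is the line along which they close (so a half turn about z gives the same grasp; the last joint's range is limited). The gripper opens to 93 mm and grips with 3 to 60 N. Pads are 15 mm wide; open, the fingers measure 128 mm over their backs; the gripper's body (75 mm by 188 mm) begins 65 mm behind the grasp point.
Start: joints at [-1.367, 0.13, 1.488, -0, 1.523, -0.085], TCP at [0.171, -0.575, 0.233] pointing down, gripper open.
Joint ranges: [-2.96, 2.96], [-0.89, 2.26], [0.02, 2.5], [-1.34, 4.48], [0, 2.73], [-2.66, 2.66]. Speed limits (rad/s): [2.39, 2.39, 2.79, 3.14, 3.14, 3.14].

### API

Orientations are given as a rotation vector (axis times angle).
In Python, from plant import robot gives the robot as it stands.
- The arm moves only by the tool arm_command, never from a script. Its argument "targets" is a list of rows, each an object of numbers: "x", "y", "z": the shift along the world's x, y, z in units of 500 mm (1.0 is 500 mm); "rx", "ry", "rz": the turn, a rotation vector about the world's x, y, z in units of 2 rad (1.0 is 2 rad); "claw": the closure in counts, from 0 (fully open) to 255 (shut). In form: [{"x": .., "y": .., "z": .., "rx": .., "ry": .., "rz": .., "claw": ..}, ...]. A call has 1 to 10 rows; each row is the pose to reach, as a shift and turn from the pose commanded when the call began; what a row does not reach only later rows make up. A row lasts 1/12 s, in which the tool goes at most 41.7 mm and 7.16 degrees, less where a joint would pass 70% of its speed; a pose out of reach is approached as far as the arm can. A call with a number of a shift or a turn outside -1 to 1 is refused whole. A call with a gripper value outside its range is refused whole. The fingers move at their own pace and stop on an object; "squeeze" is the grip in N (left out, the last holds). Time passes only in rows, so rows that repeat a pose let the fingers close. It gives the time, the measured TCP pose, the force, the opening and the grip force at its end, in the units of the state.
- robot.read_state(): the state, without advancing time (a new reading comes with each control period).
- robot.read_camera(name): name is "side" or "top"; returns (picture, depth): 480x640x3 uint8, red, green, blue; 480x640 float32, m along the optical axis (not along the pixel's ray), 0 where there is no reading.
- robot.get_calibration(name): a dict with "intrinsics" (3x3 intrinsics, pixels), "origin" and "orientation" of the camera in the world. Camera axes: x right, y up, looking along -z (the intrinsics and any distortion apply to the point x, -y, -z); pixel columns grow to the right and rows downward; lengths in m; the calibration is good to about 2 mm. A picture is of the moment at which its call begins. get_calibration takes no time and is no camera call.
- robot.close_job(): hands the job in; it is judged then, once.
The state is a dict: "t": time; "q": joint angles; "dq": joint speeds; "joint_torque": joint torques, N m; "tool_pos": TCP position; "orientation": TCP orientation; "force": force on the tool from outside, world axes, zero at the start; "wrist_torque": the same for the moment, N m; "opening": finger opening in m; "gripper_force": force on a finger pad.
Only numpy, scipy, OpenCV 4.12 (cv2) and the standard library are available. Lean on these libraries where they do the work, as an engineer would, in place of code of your own. Each camera call takes 0.05 s, during which the arm holds its last target. There are 200 camera calls.

### The job

Take the aluminium straightedge by its wooden grip and sweep the three brass bushes together, as one group, up against the red stop, so that all three stand in a row touching it between its two ears. Move the bushes only with the straightedge, never with the gripper, and leave the straightedge standing upright on the bench.

Things in the scene. Friction and masses are not known exactly. Their poses are not given: they have to be found in the camera images.
- straightedge_grip (a point): loose straightedge, 0.4 kg, standing on the bench: an aluminium box bar 200 mm long (its y), 40 mm wide (its x) and 30 mm high, with an upright wooden grip centred on top, 20 mm thick (x), 90 mm long (y), from 30 to 76 mm above the underside. This point is in the middle of the grip, 55 mm above the underside; z is up. Both long sides (20 mm from the middle, facing +x and -x) are straight pushing faces; grasp the grip across x
- bush_0_center (a point): one of three identical bushes: flanged brass bush standing on its flange: flange 46 mm diameter and 5 mm high, barrel 34 mm diameter, 30 mm high overall; this point is its centre, 15 mm above its underside, z up along its axis
- bush_1_center (a point): one of three identical bushes: flanged brass bush standing on its flange: flange 46 mm diameter and 5 mm high, barrel 34 mm diameter, 30 mm high overall; this point is its centre, 15 mm above its underside, z up along its axis
- bush_2_center (a point): one of three identical bushes: flanged brass bush standing on its flange: flange 46 mm diameter and 5 mm high, barrel 34 mm diameter, 30 mm high overall; this point is its centre, 15 mm above its underside, z up along its axis
- stop_face (a point): red metal stop screwed to the bench: a straight strip 30 mm high and 232 mm long (along y). This point is at bench height in the middle of the face that the bushes shall touch; x points horizontally into the stop (the direction of the push), so things in front of it have negative x; z is up. At y = -110 and +110 mm two ears, 30 mm high, reach 30 mm forward from the face; a bush touching the face has its axis 23 mm in front of it and sticks out 16 mm beyond the ears
Not all that is in view belongs to the job. What is shaped like the part that bears bush_1_center but green or purple is not meant.

How it is judged:
On the way:
1. the straightedge lies along all three bushes at once (axes within 60 mm of its middle line) while they are all still at least 65 mm in front of the stop (x of bush_0_center in the frame of straightedge_grip between -0.06 and 0.06 m and y of bush_0_center in the frame of straightedge_grip between -0.11 and 0.11 m and x of each of bush_0_center, bush_1_center, bush_2_center in the frame of stop_face below -0.065 m and x of bush_1_center in the frame of straightedge_grip between -0.06 and 0.06 m and y of bush_1_center in the frame of straightedge_grip between -0.11 and 0.11 m and x of bush_2_center in the frame of straightedge_grip between -0.06 and 0.06 m and y of bush_2_center in the frame of straightedge_grip between -0.11 and 0.11 m), for 0.2 s.
At the end, for the whole second after the job is handed in: all three bushes stand upright on the bench at rest with their axes no more than 38 mm in front of the stop's face (23 mm when touching) and between its ears; the straightedge stands upright on the bench at rest (x of bush_0_center in the frame of stop_face between -0.038 and -0.01 m and y of bush_0_center in the frame of stop_face between -0.105 and 0.105 m and angle between each of bush_0_center, bush_1_center, bush_2_center, straightedge_grip's own z axis and vertical below 0.15 rad and height (world z) of each of bush_0_center, bush_1_center, bush_2_center below 0.025 m and linear speed of each of bush_0, bush_1, bush_2, straightedge below 0.02 m/s and x of bush_1_center in the frame of stop_face between -0.038 and -0.01 m and y of bush_1_center in the frame of stop_face between -0.105 and 0.105 m and x of bush_2_center in the frame of stop_face between -0.038 and -0.01 m and y of bush_2_center in the frame of stop_face between -0.105 and 0.105 m and height (world z) of straightedge_grip below 0.065 m).
It fails at once if the gripper or arm touches a bush (contact force between any of the fingers, the arm and bush_0 above 0.3 N or contact force between any of the fingers, the arm and bush_1 above 0.3 N or contact force between any of the fingers, the arm and bush_2 above 0.3 N).
It also fails if it takes over 32 s, if anything falls off the work surface, if the arm or the gripper's body presses on something with over 40 N, if the wrist force passes 120 N, or if a joint passes its speed limit or range.

## Working session

There is one attempt and no reset: what is moved stays moved. The work goes in short steps, Python scripts to look and compute and a tool call to move; the robot and the scene stay as the last step left them, time stands still between calls to the robot, and variables do not carry over. Pictures are saved under pics/ and viewed, at most 10 in all, crops included, and the job is handed in when it is done.

Besides the shell and the picture viewer there is one more tool, called after ">>>" as name(argument=value, ...), one argument or row to a line, values as JSON. arm_command: Moves the arm, as the interface text tells. Shifts and turns lie within -1 to 1; 1 stands for 500 mm of shift or 2 rad of turn. Its arguments: {"type":"object","properties":{"targets":{"type":"array","items":{"type":"object","properties":{"x":{"type":"number","minimum":-1,"maximum":1},"y":{"type":"number","minimum":-1,"maximum":1},"z":{"type":"number","minimum":-1,"maximum":1},"rx":{"type":"number","minimum":-1,"maximum":1},"ry":{"type":"number","minimum":-1,"maximum":1},"rz":{"type":"number","minimum":-1,"maximum":1},"claw":{"type":"number"}}}},"squeeze":{"type":"number"}},"required":["targets"]}

```bash
mkdir -p pics && cat > h.py <<'E'
import numpy as np,cv2
from plant import robot
from scipy.spatial.transform import Rotation as R
def cal(n):
    c=robot.get_calibration(n); o=np.array(c["orientation"],float)
    M=o if o.shape==(3,3) else (R.from_rotvec(o).as_matrix() if o.size==3 else R.from_quat(o).as_matrix())
    return c,np.array(c["intrinsics"]),np.array(c["origin"]),M
def cloud(n,d):
    c,K,o,M=cal(n)
    v,u=np.mgrid[0:480,0:640]
    X=(u-K[0,2])/K[0,0]*d; Y=(v-K[1,2])/K[1,1]*d
    return np.stack([X,-Y,-d],-1)@M.T+o
E
python3 - <<'E'
from h import *
for n in("top","side"):
    p,d=robot.read_camera(n); cv2.imwrite(f"pics/{n}0.png",p[...,::-1]); np.save(n+"0.npy",d); print(robot.get_calibration(n))
print(robot.read_state())
E
```

```text
{'intrinsics': array([[444.9991164 ,   0.        , 325.70305083],
       [  0.        , 444.9991164 , 237.79418159],
       [  0.        ,   0.        ,   1.        ]]), 'origin': array([0.46677409, 0.00532493, 0.90131907]), 'orientation': array([ 0.05535996, -0.10250685, -1.55551225])}
{'intrinsics': array([[583.92455117,   0.        , 326.93437569],
       [  0.        , 583.92455117, 244.04503561],
       [  0.        ,   0.        ,   1.        ]]), 'origin': array([ 0.61191266, -0.82736001,  0.47607636]), 'orientation': array([1.12027193, 0.05195038, 0.03087047])}
{'t': 0.1, 'q': array([-1.36740041e+00,  1.31081693e-01,  1.48917935e+00, -6.70841457e-06,
        1.52299056e+00, -8.54046439e-02]), 'dq': array([ 0.00103513, -0.00320533, -0.003842  ,  0.00093647,  0.0014341 ,
        0.00122769]), 'joint_torque': array([ 1.45487280e-03, -5.61345077e+01, -4.93091941e+01,  7.70103070e-02,
        2.92287912e-02, -5.33487673e-05]), 'tool_pos': array([ 0.17079832, -0.57466351,  0.23168975]), 'orientation': array([-3.10725764e+00, -4.51834233e-01,  1.64066360e-04]), 'force': array([-0.08966451,  0.38110483, -0.03608971]), 'wrist_torque': array([ 0.00887506, -0.00194828, -0.03318226]), 'gripper_force': 0.0, 'opening': 0.09294791597269152}
```

View pics/top0.png

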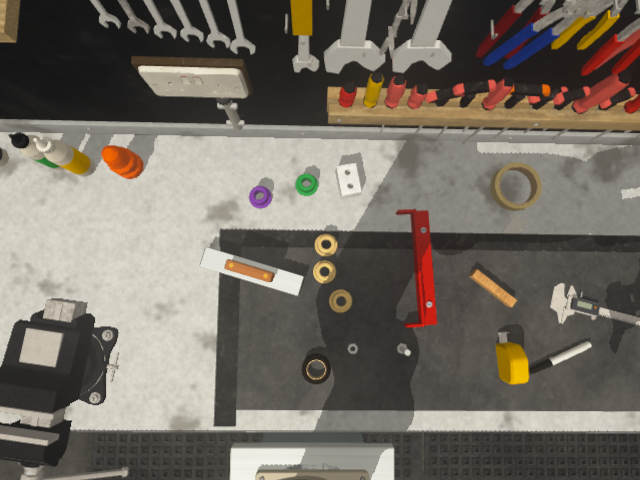

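View pics/side0.png

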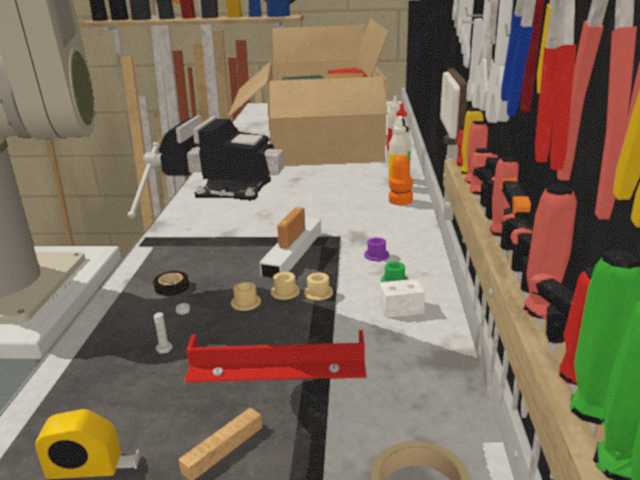

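The top view shows brass bushes at about (326,244), (324,271) and (341,300). The red stop is at (424,268) with its ears to the left, and the straightedge is at (250,271). Green (307,184), purple (260,197) and the black ring (316,369) don't fit the description. I'll confirm this in an enlarged crop.

```bash
python3 - <<'E'
from h import *
p=cv2.imread("pics/top0.png")[190:390,190:450]
cv2.imwrite("pics/c1.png",cv2.resize(p,None,fx=3,fy=3,interpolation=cv2.INTER_CUBIC))
P=cloud("top",np.load("top0.npy")); 
for u,v in[(326,244),(324,271),(341,300),(250,271),(420,300),(290,330)]: print(u,v,P[v,u].round(4))
E
```

```text
326 244 [ 0.5451 -0.0219  0.0029]
324 271 [ 0.4905 -0.0185  0.0034]
341 300 [ 0.433  -0.0533  0.0038]
250 271 [0.4868 0.1197 0.0762]
420 300 [ 0.4357 -0.2061  0.0305]
290 330 [0.3729 0.0474 0.0035]
```

View pics/c1.png

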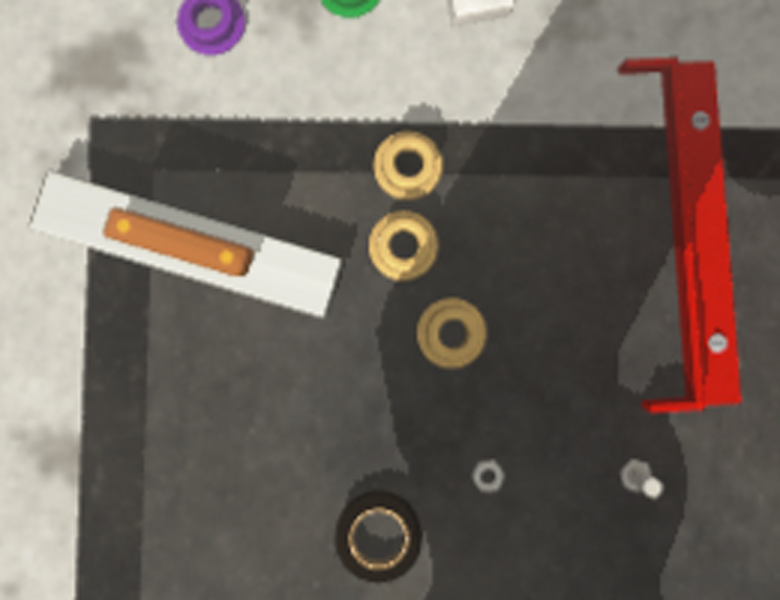

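The crop confirms three brass flanged bushes at crop (408,165), (404,245) and (452,333), with the straightedge grip at (178,242). The stop's face runs along crop x≈670–695. Next I'll measure them from the depth image.

```bash
cat >> h.py <<'E'
def rect(P,m):
    (c,s,a)=cv2.minAreaRect((P[m][:,:2]*1000).astype(np.float32)); return np.round(c,1),np.round(s,1),round(a,1),m.sum()
def bushes(P,box):
    u0,u1,v0,v1=box; z=P[...,2]; m=np.zeros(z.shape,np.uint8)
    m[v0:v1,u0:u1]=((z>.018)&(z<.05))[v0:v1,u0:u1]
    n,l=cv2.connectedComponents(m,connectivity=4)
    for i in range(1,n):
        k=l==i
        if k.sum()>60:
            c,r=cv2.minEnclosingCircle((P[k][:,:2]*1000).astype(np.float32)); print("comp",np.round(c,1),round(r,1),k.sum(),z[k].mean().round(4))
E
python3 - <<'E'
from h import *
P=cloud("top",np.load("top0.npy")); z=P[...,2]; p=cv2.imread("pics/top0.png").astype(int)
bushes(P,(305,365,230,320))
w=np.zeros(z.shape,bool); w[235:305,195:305]=1
print("grip",rect(P,w&(z>.065))); print("bar",rect(P,w&(z>.024)&(z<.045)))
w[:]=0; w[200:335,390:445]=1; red=w&(p[...,2]>90)&(p[...,1]<60)
print("stop",rect(P,red&(z>.024)))
Q=P[red&(z>.026)]
for x in np.arange(.36,.62,.02):
    k=abs(Q[:,0]-x)<.004
    if k.any(): print(round(x,3),Q[k][:,1].max().round(4),Q[k][:,1].min().round(4))
E
```

```text
comp [544.4 -20.5] 17.0 163 0.0291
comp [490.4 -18. ] 16.9 160 0.0295
comp [432.4 -50.9] 17.0 169 0.0294
grip (array([478.7,  87.3]), array([164.5,  20.6]), 74.6, np.int64(556))
bar (array([488.9, 124. ]), array([200.9,  39.9]), 74.0, np.int64(1583))
stop (array([ 493.5, -100.2]), array([229.6, 214. ]), 3.7, np.int64(463))
0.4 -0.2075 -0.2121
0.42 -0.2059 -0.2122
0.44 -0.2048 -0.2106
0.46 -0.204 -0.2088
0.48 -0.2024 -0.207
0.5 -0.2004 -0.2063
0.52 -0.2002 -0.2055
0.54 -0.1991 -0.2033
0.56 -0.1973 -0.2014
0.58 -0.1953 -0.1999
0.6 -0.195 -0.1998
```

>>> arm_command(
  targets=[
    {"x": 0.08,"y": 0.17,"rz": 0.05,"claw": 0},
    {"x": 0.32,"y": 0.7,"rz": 0.25,"claw": 0},
    {"x": 0.32,"y": 0.7,"rz": 0.25},
    {"x": 0.32,"y": 0.7,"rz": 0.25},
    {"x": 0.32,"y": 0.7,"rz": 0.25},
    {"x": 0.32,"y": 0.7,"rz": 0.25},
    {"x": 0.32,"y": 0.7,"rz": 0.25},
    {"x": 0.32,"y": 0.7,"rz": 0.25},
    {"x": 0.32,"y": 0.7,"rz": 0.25},
    {"x": 0.32,"y": 0.7,"rz": 0.25},
  ],
)

```text
schema error: expected keys x, y, z, rx, ry, rz, claw
```

>>> arm_command(
  targets=[
    {"x": 0.316,"y": 0.696,"rz": 0.251},
    {"x": 0.316,"y": 0.696,"rz": 0.251},
    {"x": 0.316,"y": 0.696,"rz": 0.251},
    {"x": 0.316,"y": 0.696,"rz": 0.251},
    {"x": 0.316,"y": 0.696,"rz": 0.251},
    {"x": 0.316,"y": 0.696,"rz": 0.251},
    {"x": 0.316,"y": 0.696,"rz": 0.251},
    {"x": 0.316,"y": 0.696,"rz": 0.251},
    {"x": 0.316,"y": 0.696,"rz": 0.251},
    {"x": 0.316,"y": 0.696,"rz": 0.251},
  ],
)

```text
schema error: expected keys x, y, z, rx, ry, rz, claw
```

>>> arm_command(
  targets=[
    {"x": 0.08,"y": 0.17,"z": 0,"rx": 0,"ry": 0,"rz": 0.06,"claw": 0},
    {"x": 0.32,"y": 0.7,"z": 0,"rx": 0,"ry": 0,"rz": 0.25,"claw": 0},
    {"x": 0.32,"y": 0.7,"z": 0,"rx": 0,"ry": 0,"rz": 0.25,"claw": 0},
    {"x": 0.32,"y": 0.7,"z": 0,"rx": 0,"ry": 0,"rz": 0.25,"claw": 0},
    {"x": 0.32,"y": 0.7,"z": 0,"rx": 0,"ry": 0,"rz": 0.25,"claw": 0},
    {"x": 0.32,"y": 0.7,"z": 0,"rx": 0,"ry": 0,"rz": 0.25,"claw": 0},
    {"x": 0.32,"y": 0.7,"z": 0,"rx": 0,"ry": 0,"rz": 0.25,"claw": 0},
    {"x": 0.32,"y": 0.7,"z": 0,"rx": 0,"ry": 0,"rz": 0.25,"claw": 0},
    {"x": 0.32,"y": 0.7,"z": 0,"rx": 0,"ry": 0,"rz": 0.25,"claw": 0},
    {"x": 0.32,"y": 0.7,"z": 0,"rx": 0,"ry": 0,"rz": 0.25,"claw": 0},
  ],
)

```text
t: 0.93
tool_pos: [0.3323, -0.2206, 0.2324]
orientation: [-2.897, -1.212, -0.002]
force: [-0.1, -0.9, 0.6]
opening: 0.093
gripper_force: 0.0
```

>>> arm_command(
  targets=[
    {"x": 0.316,"y": 0.697,"z": 0,"rx": 0,"ry": 0,"rz": 0.25,"claw": 0},
    {"x": 0.316,"y": 0.697,"z": 0,"rx": 0,"ry": 0,"rz": 0.25,"claw": 0},
    {"x": 0.316,"y": 0.697,"z": 0,"rx": 0,"ry": 0,"rz": 0.25,"claw": 0},
    {"x": 0.316,"y": 0.697,"z": 0,"rx": 0,"ry": 0,"rz": 0.25,"claw": 0},
    {"x": 0.316,"y": 0.697,"z": 0,"rx": 0,"ry": 0,"rz": 0.25,"claw": 0},
    {"x": 0.316,"y": 0.697,"z": 0,"rx": 0,"ry": 0,"rz": 0.25,"claw": 0},
    {"x": 0.316,"y": 0.697,"z": 0,"rx": 0,"ry": 0,"rz": 0.25,"claw": 0},
    {"x": 0.316,"y": 0.697,"z": 0,"rx": 0,"ry": 0,"rz": 0.25,"claw": 0},
    {"x": 0.316,"y": 0.697,"z": 0,"rx": 0,"ry": 0,"rz": 0.25,"claw": 0},
    {"x": 0.316,"y": 0.697,"z": 0,"rx": 0,"ry": 0,"rz": 0.25,"claw": 0},
  ],
)

```text
t: 1.77
tool_pos: [0.49, 0.1281, 0.2318]
orientation: [-2.507, -1.891, -0.001]
force: [0.2, 0.4, 0.3]
opening: 0.0931
gripper_force: 0.0
```

>>> arm_command(
  targets=[
    {"x": 0,"y": 0,"z": 0,"rx": 0,"ry": 0,"rz": 0,"claw": 0},
    {"x": 0,"y": 0,"z": 0,"rx": 0,"ry": 0,"rz": 0,"claw": 0},
  ],
)

```text
t: 1.93
tool_pos: [0.4885, 0.1229, 0.232]
orientation: [-2.51, -1.889, 0.003]
force: [-0.4, 0.3, -0.8]
opening: 0.0929
gripper_force: 0.0
```

```bash
python3 - <<'E'
from h import *
s=robot.read_state(); o=s["orientation"]; print(s["t"],s["tool_pos"],s["q"]); y=R.from_rotvec(o).as_matrix(); print(np.degrees(np.arctan2(y[1,1],y[0,1])), y[:,2])
E
```

```text
1.9333 [0.48854653 0.12291027 0.23195697] [ 1.45153077e-01 -1.30139545e-01  1.74999709e+00 -6.81870895e-04
  1.52346032e+00  4.25905700e-01]
-16.084107355048015 [-1.60853446e-03 -9.23483305e-04 -9.99998280e-01]
```

>>> arm_command(
  targets=[
    {"x": 0,"y": 0,"z": -0.06,"rx": 0,"ry": 0,"rz": 0,"claw": 0},
    {"x": 0,"y": 0,"z": -0.12,"rx": 0,"ry": 0,"rz": 0,"claw": 0},
    {"x": 0,"y": 0.001,"z": -0.18,"rx": 0,"ry": 0,"rz": 0,"claw": 0},
    {"x": 0,"y": 0.001,"z": -0.24,"rx": 0,"ry": 0,"rz": 0,"claw": 0},
    {"x": 0,"y": 0.001,"z": -0.29,"rx": 0,"ry": 0,"rz": 0,"claw": 0},
    {"x": 0,"y": 0.001,"z": -0.32,"rx": 0,"ry": 0,"rz": 0,"claw": 0},
    {"x": 0,"y": 0.001,"z": -0.345,"rx": 0,"ry": 0,"rz": 0,"claw": 0},
    {"x": 0,"y": 0.001,"z": -0.362,"rx": 0,"ry": 0,"rz": 0,"claw": 0},
    {"x": 0,"y": 0.001,"z": -0.362,"rx": 0,"ry": 0,"rz": 0,"claw": 0},
    {"x": 0,"y": 0.001,"z": -0.362,"rx": 0,"ry": 0,"rz": 0,"claw": 0},
  ],
)

```text
t: 2.77
tool_pos: [0.4888, 0.1227, 0.0519]
orientation: [2.513, 1.885, -0.001]
force: [0.3, 0.5, 0.4]
opening: 0.0931
gripper_force: 0.0
```

>>> arm_command(
  squeeze=40,
  targets=[
    {"x": 0,"y": 0,"z": 0,"rx": 0,"ry": 0,"rz": 0,"claw": 255},
    {"x": 0,"y": 0,"z": 0,"rx": 0,"ry": 0,"rz": 0,"claw": 255},
    {"x": 0,"y": 0,"z": 0,"rx": 0,"ry": 0,"rz": 0,"claw": 255},
    {"x": 0,"y": 0,"z": 0,"rx": 0,"ry": 0,"rz": 0,"claw": 255},
    {"x": 0,"y": 0,"z": 0,"rx": 0,"ry": 0,"rz": 0,"claw": 255},
    {"x": 0,"y": 0,"z": 0,"rx": 0,"ry": 0,"rz": 0,"claw": 255},
    {"x": 0,"y": 0,"z": 0,"rx": 0,"ry": 0,"rz": 0,"claw": 255},
    {"x": 0,"y": 0,"z": 0,"rx": 0,"ry": 0,"rz": 0,"claw": 255},
    {"x": 0,"y": 0,"z": 0,"rx": 0,"ry": 0,"rz": 0,"claw": 255},
    {"x": 0,"y": 0,"z": 0,"rx": 0,"ry": 0,"rz": 0,"claw": 255},
  ],
)

```text
t: 3.6
tool_pos: [0.4888, 0.1239, 0.0516]
orientation: [-2.511, -1.887, 0.0]
force: [-0.1, 0.4, -0.3]
opening: 0.0309
gripper_force: 0.0
```

Still closing (opening 31 mm), so I'll wait for it to finish.

>>> arm_command(
  targets=[
    {"x": 0,"y": 0,"z": 0,"rx": 0,"ry": 0,"rz": 0,"claw": 255},
    {"x": 0,"y": 0,"z": 0,"rx": 0,"ry": 0,"rz": 0,"claw": 255},
    {"x": 0,"y": 0,"z": 0,"rx": 0,"ry": 0,"rz": 0,"claw": 255},
    {"x": 0,"y": 0,"z": 0,"rx": 0,"ry": 0,"rz": 0,"claw": 255},
    {"x": 0,"y": 0,"z": 0,"rx": 0,"ry": 0,"rz": 0,"claw": 255},
  ],
)

```text
t: 4.02
tool_pos: [0.4889, 0.1239, 0.0516]
orientation: [-2.512, -1.887, 0.0]
force: [0.2, 0.0, -0.7]
opening: 0.02
gripper_force: 40.0
```

>>> arm_command(
  targets=[
    {"x": 0,"y": 0,"z": 0.004,"rx": 0,"ry": 0,"rz": 0,"claw": 255},
    {"x": -0.005,"y": 0.01,"z": 0.004,"rx": 0,"ry": 0,"rz": -0.06,"claw": 255},
    {"x": -0.01,"y": 0.02,"z": 0.004,"rx": 0,"ry": 0,"rz": -0.12,"claw": 255},
    {"x": -0.015,"y": 0.02,"z": 0.004,"rx": 0,"ry": 0,"rz": -0.18,"claw": 255},
    {"x": -0.02,"y": 0.02,"z": 0.004,"rx": 0,"ry": 0,"rz": -0.24,"claw": 255},
    {"x": -0.02,"y": 0.02,"z": 0.004,"rx": 0,"ry": 0,"rz": -0.3,"claw": 255},
    {"x": -0.02,"y": 0.02,"z": 0.004,"rx": 0,"ry": 0,"rz": -0.36,"claw": 255},
    {"x": -0.02,"y": 0.02,"z": 0.004,"rx": 0,"ry": 0,"rz": -0.42,"claw": 255},
    {"x": -0.02,"y": 0.02,"z": 0.004,"rx": 0,"ry": 0,"rz": -0.48,"claw": 255},
    {"x": -0.02,"y": 0.02,"z": 0.004,"rx": 0,"ry": 0,"rz": -0.54,"claw": 255},
  ],
)

```text
t: 4.85
tool_pos: [0.4783, 0.1338, 0.0532]
orientation: [3.125, 0.318, -0.002]
force: [-0.5, -0.4, -4.1]
opening: 0.0199
gripper_force: 40.0
```

>>> arm_command(
  targets=[
    {"x": 0,"y": 0,"z": 0,"rx": 0,"ry": 0,"rz": -0.05,"claw": 255},
    {"x": 0,"y": 0,"z": 0,"rx": 0,"ry": 0,"rz": -0.074,"claw": 255},
    {"x": 0,"y": 0,"z": 0,"rx": 0,"ry": 0,"rz": -0.075,"claw": 255},
    {"x": 0,"y": 0,"z": 0,"rx": 0,"ry": 0,"rz": -0.075,"claw": 255},
  ],
)

```text
t: 5.18
tool_pos: [0.4785, 0.1338, 0.0533]
orientation: [3.14, 0.095, -0.001]
force: [0.3, 0.5, -4.0]
opening: 0.0194
gripper_force: 40.0
```

```bash
python3 - <<'E'
from h import *
s=robot.read_state(); y=R.from_rotvec(s["orientation"]).as_matrix(); print(s["t"],s["tool_pos"],np.degrees(np.arctan2(y[1,1],y[0,1])),s["q"])
p,d=robot.read_camera("top"); cv2.imwrite("pics/top1.png",p[...,::-1]); P=cloud("top",d); z=P[...,2]; p=p.astype(int)
bushes(P,(305,365,230,320))
w=np.zeros(z.shape,bool); w[200:335,390:445]=1; red=w&(p[...,0]>90)&(p[...,1]<60)&(z>.02)&(z<.04)
Q=P[red]; t=np.array([.998,.062]); s=Q[:,:2]@t; print("stop extent along",s.min(),s.max(), "ctr",(s.min()+s.max())/2)
f=[(x,Q[abs(Q[:,0]-x)<.004][:,1].max()) for x in np.arange(.405,.59,.01) if (abs(Q[:,0]-x)<.004).any()]
print(np.polyfit(*zip(*f),1))
E
```

```text
5.1833 [0.47847257 0.13375901 0.05328662] -86.52984303100851 [ 1.69380319e-01  2.09489552e-02  1.94600998e+00 -3.58611637e-05
  1.17553200e+00  1.67962486e+00]
comp [544.3 -20.5] 16.9 161 0.0292
comp [490.3 -18. ] 16.9 157 0.0293
comp [432.6 -50.9] 16.9 163 0.0295
stop extent along 0.37178895261871087 0.6018041245980048 ctr 0.4867965386083578
[ 0.0650765  -0.23307707]
```

View pics/top1.png

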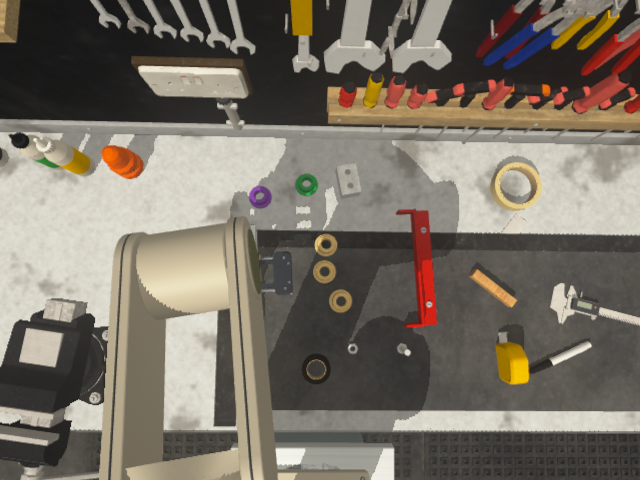

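>>> arm_command(
  targets=[
    {"x": 0.001,"y": -0.018,"z": 0,"rx": 0,"ry": 0,"rz": 0.001,"claw": 255},
    {"x": 0.002,"y": -0.036,"z": 0,"rx": 0,"ry": 0,"rz": 0.002,"claw": 255},
    {"x": 0.0035,"y": -0.054,"z": 0,"rx": 0,"ry": 0,"rz": 0.002,"claw": 255},
    {"x": 0.005,"y": -0.072,"z": 0,"rx": 0,"ry": 0,"rz": 0.002,"claw": 255},
    {"x": 0.006,"y": -0.09,"z": 0,"rx": 0,"ry": 0,"rz": 0.002,"claw": 255},
    {"x": 0.007,"y": -0.108,"z": 0,"rx": 0,"ry": 0,"rz": 0.002,"claw": 255},
    {"x": 0.008,"y": -0.126,"z": 0,"rx": 0,"ry": 0,"rz": 0.002,"claw": 255},
    {"x": 0.009,"y": -0.144,"z": 0,"rx": 0,"ry": 0,"rz": 0.002,"claw": 255},
    {"x": 0.0105,"y": -0.162,"z": 0,"rx": 0,"ry": 0,"rz": 0.002,"claw": 255},
    {"x": 0.012,"y": -0.18,"z": 0,"rx": 0,"ry": 0,"rz": 0.002,"claw": 255},
  ],
)

```text
t: 6.07
tool_pos: [0.4849, 0.0429, 0.0537]
orientation: [-3.14, -0.099, 0.0]
force: [-0.4, 0.0, -3.9]
opening: 0.0198
gripper_force: 40.0
```

>>> arm_command(
  targets=[
    {"x": 0.0008,"y": -0.012,"z": 0,"rx": 0,"ry": 0,"rz": 0,"claw": 255},
    {"x": 0.0016,"y": -0.024,"z": 0,"rx": 0,"ry": 0,"rz": 0,"claw": 255},
    {"x": 0.0024,"y": -0.036,"z": 0,"rx": 0,"ry": 0,"rz": 0,"claw": 255},
    {"x": 0.0032,"y": -0.048,"z": 0,"rx": 0,"ry": 0,"rz": 0,"claw": 255},
    {"x": 0.004,"y": -0.06,"z": 0,"rx": 0,"ry": 0,"rz": 0,"claw": 255},
    {"x": 0.0048,"y": -0.072,"z": 0,"rx": 0,"ry": 0,"rz": 0,"claw": 255},
    {"x": 0.0056,"y": -0.084,"z": 0,"rx": 0,"ry": 0,"rz": 0,"claw": 255},
    {"x": 0.0063,"y": -0.096,"z": 0,"rx": 0,"ry": 0,"rz": 0,"claw": 255},
    {"x": 0.007,"y": -0.108,"z": 0,"rx": 0,"ry": 0,"rz": 0,"claw": 255},
    {"x": 0.0078,"y": -0.12,"z": 0,"rx": 0,"ry": 0,"rz": 0,"claw": 255},
  ],
)

```text
t: 6.9
tool_pos: [0.4888, -0.0166, 0.0536]
orientation: [-3.14, -0.099, 0.0]
force: [-0.9, 2.7, -2.9]
opening: 0.0196
gripper_force: 40.0
```

>>> arm_command(
  targets=[
    {"x": 0.0006,"y": -0.01,"z": 0,"rx": 0,"ry": 0,"rz": 0,"claw": 255},
    {"x": 0.0013,"y": -0.02,"z": 0,"rx": 0,"ry": 0,"rz": 0,"claw": 255},
    {"x": 0.0013,"y": -0.02,"z": 0,"rx": 0,"ry": 0,"rz": 0,"claw": 255},
    {"x": 0.0013,"y": -0.02,"z": 0,"rx": 0,"ry": 0,"rz": 0,"claw": 255},
    {"x": 0.0013,"y": -0.02,"z": 0,"rx": 0,"ry": 0,"rz": 0,"claw": 255},
  ],
)

```text
t: 7.32
tool_pos: [0.4895, -0.0263, 0.0537]
orientation: [3.14, 0.098, 0.0]
force: [0.3, 0.3, -3.4]
opening: 0.0199
gripper_force: 40.0
```

```bash
cat >> h.py <<'E'
def sf(x,y):
    d=np.array([x-.5,y+.2005]); return (d@[.065,-.998]).round(4),(d@[.998,.065]).round(4)
E
python3 - <<'E'
from h import *
s=robot.read_state(); y=R.from_rotvec(s["orientation"]).as_matrix(); print(s["t"],s["tool_pos"],sf(*s["tool_pos"][:2]),np.degrees(np.arctan2(y[1,1],y[0,1])),s["force"])
p,d=robot.read_camera("top"); cv2.imwrite("pics/t2.png",cv2.resize(p[200:360,240:460,::-1],None,fx=3.5,fy=3.5)); P=cloud("top",d)
p,d=robot.read_camera("side"); cv2.imwrite("pics/s2.png",cv2.resize(p[160:420,120:440,::-1],None,fx=2.3,fy=2.3))
bushes(P,(310,410,225,325))
E
```

```text
7.3167 [ 0.48948745 -0.02633735  0.05365183] (np.float64(-0.1745), np.float64(0.0008)) -86.41454326859717 [ 0.34383477  0.29769976 -3.36703848]
comp [410.8 -31.4] 28.0 409 0.0318
```

View pics/t2.png

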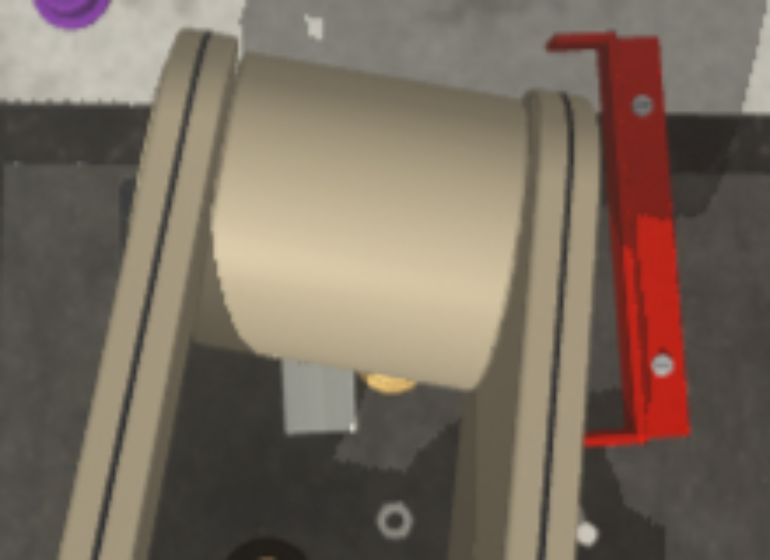

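View pics/s2.png

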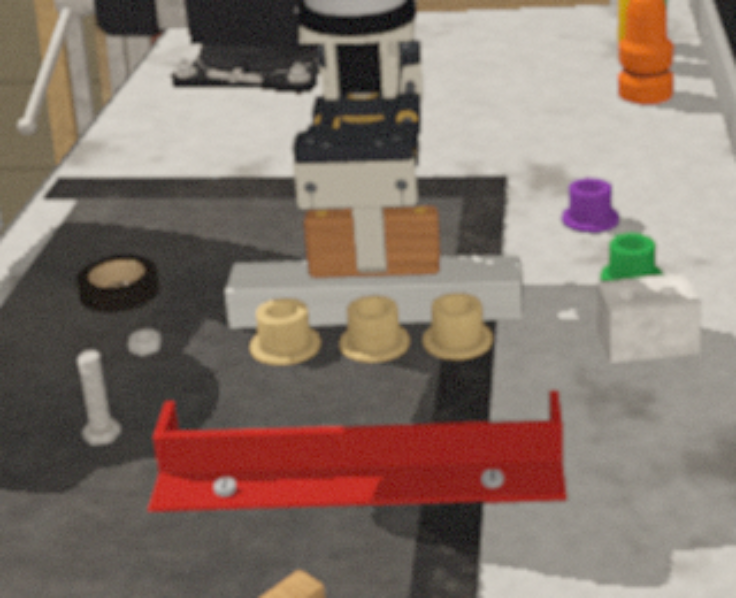

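The side view shows all three bushes standing in a row against the bar, at crop (285,330), (374,328) and (457,325), all well in front of the stop. I'll keep pushing.

>>> arm_command(
  targets=[
    {"x": 0.0008,"y": -0.012,"z": 0,"rx": 0,"ry": 0,"rz": 0,"claw": 255},
    {"x": 0.0016,"y": -0.024,"z": 0,"rx": 0,"ry": 0,"rz": 0,"claw": 255},
    {"x": 0.0024,"y": -0.036,"z": 0,"rx": 0,"ry": 0,"rz": 0,"claw": 255},
    {"x": 0.0032,"y": -0.048,"z": 0,"rx": 0,"ry": 0,"rz": 0,"claw": 255},
    {"x": 0.004,"y": -0.06,"z": 0,"rx": 0,"ry": 0,"rz": 0,"claw": 255},
    {"x": 0.0048,"y": -0.072,"z": 0,"rx": 0,"ry": 0,"rz": 0,"claw": 255},
    {"x": 0.0056,"y": -0.084,"z": 0,"rx": 0,"ry": 0,"rz": 0,"claw": 255},
    {"x": 0.0063,"y": -0.096,"z": 0,"rx": 0,"ry": 0,"rz": 0,"claw": 255},
    {"x": 0.007,"y": -0.108,"z": 0,"rx": 0,"ry": 0,"rz": 0,"claw": 255},
    {"x": 0.0078,"y": -0.12,"z": 0,"rx": 0,"ry": 0,"rz": 0,"claw": 255},
  ],
)

```text
t: 8.25
tool_pos: [0.4933, -0.0868, 0.0536]
orientation: [-3.14, -0.098, 0.0]
force: [0.3, 1.8, -4.8]
opening: 0.0196
gripper_force: 40.0
```

>>> arm_command(
  targets=[
    {"x": 0.0006,"y": -0.01,"z": 0,"rx": 0,"ry": 0,"rz": 0,"claw": 255},
    {"x": 0.0013,"y": -0.02,"z": 0,"rx": 0,"ry": 0,"rz": 0,"claw": 255},
    {"x": 0.002,"y": -0.03,"z": 0,"rx": 0,"ry": 0,"rz": 0,"claw": 255},
    {"x": 0.0026,"y": -0.04,"z": 0,"rx": 0,"ry": 0,"rz": 0,"claw": 255},
    {"x": 0.0033,"y": -0.05,"z": 0,"rx": 0,"ry": 0,"rz": 0,"claw": 255},
    {"x": 0.0039,"y": -0.06,"z": 0,"rx": 0,"ry": 0,"rz": 0,"claw": 255},
    {"x": 0.0046,"y": -0.07,"z": 0,"rx": 0,"ry": 0,"rz": 0,"claw": 255},
    {"x": 0.0052,"y": -0.08,"z": 0,"rx": 0,"ry": 0,"rz": 0,"claw": 255},
    {"x": 0.0056,"y": -0.086,"z": 0,"rx": 0,"ry": 0,"rz": 0,"claw": 255},
    {"x": 0.0056,"y": -0.088,"z": 0,"rx": 0,"ry": 0,"rz": 0,"claw": 255},
  ],
)

```text
t: 9.08
tool_pos: [0.4962, -0.1308, 0.0536]
orientation: [3.14, 0.098, 0.0]
force: [-0.1, 1.7, -4.2]
opening: 0.02
gripper_force: 40.0
```

>>> arm_command(
  targets=[
    {"x": 0.0001,"y": -0.002,"z": 0,"rx": 0,"ry": 0,"rz": 0,"claw": 255},
    {"x": 0.0001,"y": -0.004,"z": 0,"rx": 0,"ry": 0,"rz": 0,"claw": 255},
    {"x": 0.0001,"y": -0.004,"z": 0,"rx": 0,"ry": 0,"rz": 0,"claw": 255},
  ],
)

```text
t: 9.33
tool_pos: [0.4962, -0.1322, 0.0537]
orientation: [3.14, 0.099, 0.0]
force: [0.1, 1.1, -3.5]
opening: 0.0199
gripper_force: 40.0
```

```bash
python3 - <<'E'
from h import *
s=robot.read_state(); print(s["t"],s["tool_pos"],sf(*s["tool_pos"][:2]),s["force"])
p,d=robot.read_camera("side"); cv2.imwrite("pics/s3.png",cv2.resize(p[200:400,140:420,::-1],None,fx=2.8,fy=2.8))
E
```

```text
9.3333 [ 0.4962177 -0.1321909  0.0536681] (np.float64(-0.0684), np.float64(0.0007)) [ 0.13214915  1.06945047 -3.49892541]
```

View pics/s3.png

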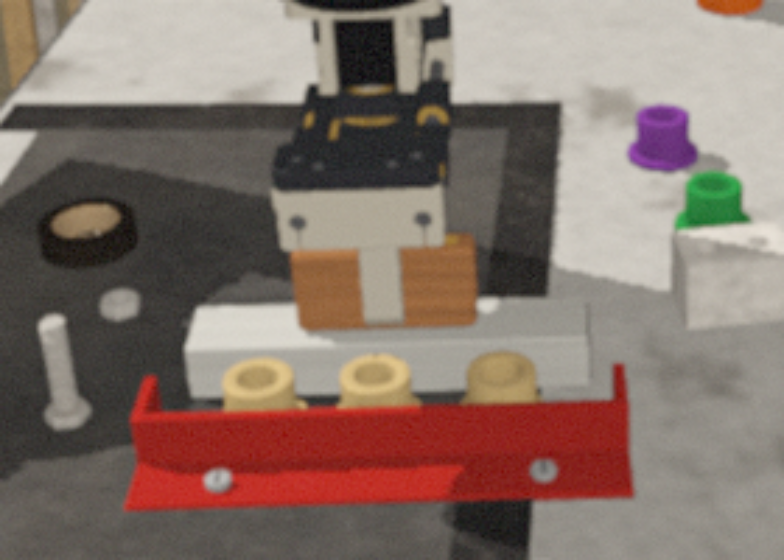

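All three are between the ears and almost touching. I'll nudge forward gently while watching the force.

>>> arm_command(
  targets=[
    {"x": 0.0001,"y": -0.002,"z": 0,"rx": 0,"ry": 0,"rz": 0,"claw": 255},
    {"x": 0.0002,"y": -0.003,"z": 0,"rx": 0,"ry": 0,"rz": 0,"claw": 255},
    {"x": 0.0002,"y": -0.003,"z": 0,"rx": 0,"ry": 0,"rz": 0,"claw": 255},
  ],
)

```text
t: 9.63
tool_pos: [0.4963, -0.1336, 0.0536]
orientation: [-3.14, -0.099, -0.0]
force: [-1.0, 1.2, -3.4]
opening: 0.0199
gripper_force: 40.0
```

>>> arm_command(
  targets=[
    {"x": 0.0001,"y": -0.002,"z": 0,"rx": 0,"ry": 0,"rz": 0,"claw": 255},
    {"x": 0.0001,"y": -0.002,"z": 0,"rx": 0,"ry": 0,"rz": 0,"claw": 255},
  ],
)

```text
t: 9.8
tool_pos: [0.4964, -0.1347, 0.0536]
orientation: [3.14, 0.099, 0.0]
force: [0.6, 1.6, -4.0]
opening: 0.0198
gripper_force: 40.0
```

>>> arm_command(
  targets=[
    {"x": 0.0001,"y": -0.002,"z": 0,"rx": 0,"ry": 0,"rz": 0,"claw": 255},
    {"x": 0.0001,"y": -0.002,"z": 0,"rx": 0,"ry": 0,"rz": 0,"claw": 255},
  ],
)

```text
t: 9.97
tool_pos: [0.4964, -0.1358, 0.0537]
orientation: [-3.14, -0.099, -0.0]
force: [0.6, 1.6, -3.0]
opening: 0.0199
gripper_force: 40.0
```

>>> arm_command(
  targets=[
    {"x": 0.0001,"y": -0.002,"z": 0,"rx": 0,"ry": 0,"rz": 0,"claw": 255},
    {"x": 0.0001,"y": -0.002,"z": 0,"rx": 0,"ry": 0,"rz": 0,"claw": 255},
  ],
)

```text
t: 10.13
tool_pos: [0.4964, -0.1362, 0.0536]
orientation: [-3.139, -0.099, 0.0]
force: [-0.2, 4.4, -2.0]
opening: 0.0199
gripper_force: 40.0
```

>>> arm_command(
  targets=[
    {"x": 0.0001,"y": -0.002,"z": 0,"rx": 0,"ry": 0,"rz": 0,"claw": 255},
    {"x": 0.0001,"y": -0.002,"z": 0,"rx": 0,"ry": 0,"rz": 0,"claw": 255},
    {"x": 0.0001,"y": -0.002,"z": 0,"rx": 0,"ry": 0,"rz": 0,"claw": 255},
  ],
)

```text
t: 10.38
tool_pos: [0.4964, -0.1364, 0.0536]
orientation: [-3.138, -0.099, 0.0]
force: [-0.4, 7.9, -0.0]
opening: 0.0196
gripper_force: 40.0
```

>>> arm_command(
  targets=[
    {"x": -0.0002,"y": 0.003,"z": 0,"rx": 0,"ry": 0,"rz": 0,"claw": 255},
    {"x": -0.0005,"y": 0.008,"z": 0,"rx": 0,"ry": 0,"rz": 0,"claw": 255},
    {"x": -0.0007,"y": 0.012,"z": 0,"rx": 0,"ry": 0,"rz": 0,"claw": 255},
    {"x": -0.0007,"y": 0.012,"z": -0.002,"rx": 0,"ry": 0,"rz": 0,"claw": 255},
    {"x": -0.0007,"y": 0.012,"z": -0.004,"rx": 0,"ry": 0,"rz": 0,"claw": 255},
    {"x": -0.0007,"y": 0.012,"z": -0.004,"rx": 0,"ry": 0,"rz": 0,"claw": 255},
  ],
)

```text
t: 10.88
tool_pos: [0.4963, -0.1319, 0.0517]
orientation: [3.14, 0.099, 0.0]
force: [0.5, -0.9, -3.6]
opening: 0.0197
gripper_force: 40.0
```

>>> arm_command(
  targets=[
    {"x": 0,"y": 0,"z": -0.001,"rx": 0,"ry": 0,"rz": 0,"claw": 255},
    {"x": 0,"y": 0,"z": -0.001,"rx": 0,"ry": 0,"rz": 0,"claw": 255},
  ],
)

```text
t: 11.05
tool_pos: [0.4963, -0.1319, 0.0516]
orientation: [3.14, 0.098, 0.0]
force: [-2.4, 0.2, 2.5]
opening: 0.0197
gripper_force: 40.0
```

>>> arm_command(
  targets=[
    {"x": 0,"y": 0,"z": 0,"rx": 0,"ry": 0,"rz": 0,"claw": 145},
    {"x": 0,"y": 0,"z": 0,"rx": 0,"ry": 0,"rz": 0,"claw": 145},
    {"x": 0,"y": 0,"z": 0,"rx": 0,"ry": 0,"rz": 0,"claw": 145},
    {"x": 0,"y": 0,"z": 0,"rx": 0,"ry": 0,"rz": 0,"claw": 145},
    {"x": 0,"y": 0,"z": 0,"rx": 0,"ry": 0,"rz": 0,"claw": 145},
  ],
)

```text
t: 11.47
tool_pos: [0.4963, -0.1317, 0.0512]
orientation: [3.14, 0.099, 0.0]
force: [-0.6, 0.6, -0.3]
opening: 0.0398
gripper_force: 0.0
```

>>> arm_command(
  targets=[
    {"x": 0,"y": 0,"z": 0.02,"rx": 0,"ry": 0,"rz": 0,"claw": 145},
    {"x": 0,"y": 0,"z": 0.06,"rx": 0,"ry": 0,"rz": 0,"claw": 145},
    {"x": 0,"y": 0,"z": 0.11,"rx": 0,"ry": 0,"rz": 0,"claw": 145},
    {"x": 0,"y": 0,"z": 0.17,"rx": 0,"ry": 0,"rz": 0,"claw": 145},
    {"x": 0,"y": 0,"z": 0.23,"rx": 0,"ry": 0,"rz": 0,"claw": 145},
    {"x": 0,"y": 0.07,"z": 0.28,"rx": 0,"ry": 0,"rz": 0,"claw": 145},
    {"x": 0,"y": 0.14,"z": 0.3,"rx": 0,"ry": 0,"rz": 0,"claw": 145},
    {"x": 0,"y": 0.21,"z": 0.3,"rx": 0,"ry": 0,"rz": 0,"claw": 145},
    {"x": 0,"y": 0.28,"z": 0.3,"rx": 0,"ry": 0,"rz": 0,"claw": 145},
    {"x": 0,"y": 0.35,"z": 0.3,"rx": 0,"ry": 0,"rz": 0,"claw": 145},
  ],
)

```text
t: 12.3
tool_pos: [0.4963, 0.0448, 0.2027]
orientation: [3.14, 0.098, 0.003]
force: [1.0, -1.0, -0.2]
opening: 0.0401
gripper_force: 0.0
```

>>> arm_command(
  targets=[
    {"x": 0,"y": 0.07,"z": 0,"rx": 0,"ry": 0,"rz": 0,"claw": 145},
    {"x": 0,"y": 0.14,"z": 0,"rx": 0,"ry": 0,"rz": 0,"claw": 145},
    {"x": 0,"y": 0.21,"z": 0,"rx": 0,"ry": 0,"rz": 0,"claw": 145},
    {"x": 0,"y": 0.28,"z": 0,"rx": 0,"ry": 0,"rz": 0,"claw": 145},
    {"x": 0,"y": 0.28,"z": 0,"rx": 0,"ry": 0,"rz": 0,"claw": 145},
    {"x": 0,"y": 0.28,"z": 0,"rx": 0,"ry": 0,"rz": 0,"claw": 145},
  ],
)

```text
t: 12.8
tool_pos: [0.4958, 0.1851, 0.2018]
orientation: [-3.14, -0.104, -0.001]
force: [-0.7, -0.2, 0.1]
opening: 0.0403
gripper_force: 0.0
```

```bash
python3 - <<'E'
from h import *
p,d=robot.read_camera("top"); cv2.imwrite("pics/t4.png",cv2.resize(p[190:350,310:470,::-1],None,fx=3.6,fy=3.6)); P=cloud("top",d); z=P[...,2]; p=p.astype(int)
red=(p[...,0]>80)&(p[...,1]<50)
k=P.copy(); k[red,2]=0; k[...,2][z<.02]=0
bushes(k,(380,425,215,325))
w=np.zeros(z.shape,bool); w[190:350,340:425]=1
print("grip",rect(P,w&(z>.065)&(z<.09)))
print(robot.read_state()["t"],robot.read_state()["tool_pos"])
E
```

```text
comp [ 496.3 -136.1] 100.6 742 0.0298
comp [ 555.3 -174. ] 16.9 173 0.0289
comp [ 494.9 -178.3] 17.0 175 0.029
comp [ 438.9 -181.8] 17.0 177 0.0292
grip (array([ 496.3, -131.7]), array([89.6, 20.6]), 4.0, np.int64(532))
12.85 [0.49599988 0.18385795 0.20167476]
```

View pics/t4.png

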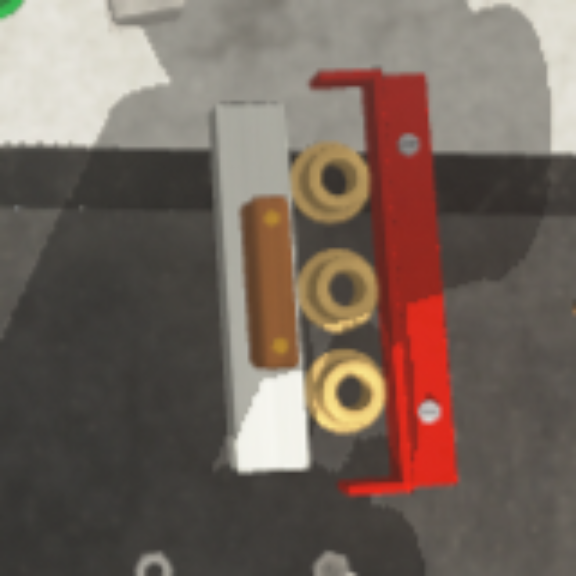

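The bushes stand in a row between the ears, about 23 mm in front of the face, and the straightedge is upright. Handing in.

```bash
python3 -c "
from plant import robot
print(robot.close_job())"
```

```text
the job is handed in; nothing more can be done
None
```

I swept all three brass bushes together against the red stop and left the straightedge standing upright. The last measurement put their axes about 23 mm in front of the face, between the ears; I handed the job in at about 13 s of the 32 s limit, and no verdict was shown.

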